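# Bring the felt bob round to the hood opening of the carousel and take it out

### The job

Turn the revolving tool carousel by its upright pegs until the pocket that holds the felt bob is centred in the front opening of the clear hood; only then take the bob out, and lay it (do not drop it) in the white tray, well inside the rim. Leave the emptied pocket centred in the opening, keep everything else in the carousel, and do not disturb the things standing about on the bench.

Things in the scene. Friction and masses are not known exactly. Their poses are not given: they have to be found in the camera images.
- carousel_base: Fixed part: dark round plate, 296 mm diameter, 14 mm thick, carrying a clear plastic hood. Origin: centre of its underside, on the turning axis; z up; -x points out through the front opening, roughly toward the robot. The hood's wall (radius 141 to 148 mm, with thin posts) stands round the sides and back only, from 85 degrees to either side of -x.
- roof_edge (a point): Middle of the straight front edge (along y, 250 mm long) of the hood's flat clear roof: at x = -80 mm, y = 0 in the carousel_base frame. The roof covers all behind it (x > -81 mm) at heights of 107 to 116 mm over the bench. Below it a low gripper body does not fit: come in tilted by about 40 degrees, fingers pointing inward and down, wrist leaning out along -x.
- opening (a point): Where the centre of a pocket's floor must be to be centred in the front opening: x = -85 mm, y = 0, z = 24 mm in the carousel_base frame. Within 15 mm counts as centred.
- hub (a point): Turning axis at the level of the pocket floors (24 mm over the bench). Axes turn with the carousel, -x points to the bob's pocket. The carousel is an aluminium disc, 270 mm diameter, rim 4 mm thick and 6 mm high over the floors; hub radius 32 mm; five pockets at 72 degrees, between them radial dividers 4 mm thick, 12 mm high, from radius 30 to 72 mm.
- bob_pocket (a point): Centre of the floor of the pocket that holds the bob at the start: 85 mm from the axis, 24 mm over the bench; turns with the carousel. It starts somewhere at the sides or back under the hood, at least 57 degrees from the opening, and the carousel may be turned either way.
- peg (a point): Foot, on the floor 24 mm over the bench, of one of five upright round steel pegs: 12 mm diameter, top at 58 mm over the bench (collar 18 mm wide, 3 mm high at the foot), 118 mm from the axis, in line with the dividers. This one is 36 degrees counterclockwise (from above) of the middle of the bob's pocket; the others follow every 72 degrees.
- carousel (a joint): Angle turned since the start, rad, counterclockwise from above positive. No detent, spring or end stop within +-12 rad; friction of about 0.08 N m stops it where it is left. Pinch or push a peg as far as the opening allows (pegs can be reached to about 42 degrees either side of the opening's middle), let go, take the next. Turn it smoothly: jerks make the contents slide in their pockets.
- bob: The wanted thing: pale felt bob, a fat tapering felt body on a thin steel pin, 62 mm long, 21 mm wide and 21 mm high, about 20 g; lies in its pocket with its length within about 12 degrees of radial. Origin at the centre of its underside, y along its length, z up.
- white_tray: Fixed white open tray, 141 x 151 mm, rim 28 mm high, thin flat floor about 3 mm over the bench. Origin at the centre of its underside. The bob lies right when its origin is within 60 mm of the tray's centre, in plan, and it rests on the floor.
- burr_1: Slim mounted point (cigar shape, no fat head), 10 x 54 x 10 mm, in another pocket; stays in the carousel. Origin at the centre of its underside.
- stone_00: Rough turquoise stone 23 x 26 x 21 mm in another pocket; stays in the carousel. Origin at the centre of its underside.
- stone_11: Rough turquoise stone 19 x 31 x 20 mm in another pocket; stays in the carousel (the fifth pocket is empty). Origin at the centre of its underside.
- powder_pot: Bystander: small pot with a lid, 56 mm diameter, 52 mm high, standing on the bench. Origin at the centre of its underside.
- wax_bar_white: Bystander: white bar of polishing compound, 32 x 72 x 26 mm, lying on the bench. Origin at the centre of its underside, y along its length.
- bystander_stone: Bystander: rough turquoise stone, 20 x 30 x 14 mm, lying on the bench to the right of the carousel. Origin at the centre of its underside.

How it is judged:
On the way, in this order (a step that is already met when the one before it is completed fails the run):
1. the carousel is turned so that the bob's pocket is centred in the opening, the bob still in it (horizontal distance between bob_pocket and opening below 0.015 m and horizontal distance between bob and bob_pocket below 0.045 m and height (world z) of bob below 0.035 m), for 0.3 s.
2. the bob is taken up out of the carousel (height (world z) of bob above 0.07 m and contact force between the fingers and bob above 0.5 N), for 0.1 s.
At the end, for the whole second after the job is handed in: The bob rests on the floor of the white tray, its origin within 60 mm of the tray's centre in plan; its emptied pocket is still centred in the opening (within 15 mm); the slim mounted point and the two stones are still in the carousel (horizontal distance between bob and white_tray below 0.06 m and height (world z) of bob below 0.02 m and linear speed of bob below 0.02 m/s and horizontal distance between bob_pocket and opening below 0.015 m and horizontal distance between each of burr_1, stone_00, stone_11 and hub below 0.13 m and height (world z) of each of burr_1, stone_00, stone_11 below 0.045 m); the robot touches nothing.
It fails at once if the bob is taken out while its pocket is not in the opening (height (world z) of bob above 0.05 m and horizontal distance between bob and bob_pocket below 0.1 m and horizontal distance between bob_pocket and opening above 0.02 m).
It fails at once if the bob is dropped into the tray (falls more than about 25 mm) (horizontal distance between bob and white_tray below 0.1 m and contact force between the fingers and bob below 0.05 N and linear speed of bob above 0.7 m/s).
It fails at once if a bystander on the bench is shifted by more than 20 mm (distance of any of powder_pot, wax_bar_white, bystander_stone from where it was at the start of the episode above 0.02 m).
It fails at once if another thing leaves the carousel (not (horizontal distance between burr_1 and hub below 0.13 m) or not (height (world z) of burr_1 below 0.045 m) or not (horizontal distance between stone_00 and hub below 0.13 m) or not (height (world z) of stone_00 below 0.045 m) or not (horizontal distance between stone_11 and hub below 0.13 m) or not (height (world z) of stone_11 below 0.045 m)).
It also fails if it takes over 72 s, if anything falls off the work surface, if the arm or the gripper's body presses on something with over 40 N, if the wrist force passes 120 N, or if a joint passes its speed limit or range.

### The arm

A 6-joint arm with a two-finger parallel gripper is mounted at the origin on a cart in front of the work surface, level with it; the furniture and walls round the work are solid. World frame = base frame: x ahead of the robot, y to its left, z up, the work surface at z = 0. Lengths are in m, angles in rad, forces in N, time in s.
With the tool pointing down it reaches from about 0.375 to 0.975 m from the base axis. Payload 3.8 kg.
Tool frame: the origin (TCP) lies between the finger pads; the fingertips stand 25 mm ahead of it and the grasp point (between the pads) lies 6 mm ahead of it; z points along the fingers, y is the line along which they close (so a half turn about z gives the same grasp; the last joint's range is limited). The gripper opens to 85 mm and grips with 20 to 120 N. Pads are 22 mm wide; open, the fingers measure 114 mm over their backs; the gripper's body (76 mm by 85 mm) begins 54 mm behind the grasp point. The pads swing forward as they close: fully open they stand 13 mm farther back than shut.
Start: joints at [-1.145, 0.264, 1.604, -0, 1.274, -0.037], TCP at [0.301, -0.604, 0.256] pointing down, gripper open.
Joint ranges: [-2.63, 2.63], [-0.94, 2.18], [0.31, 2.57], [-1.31, 4.45], [0, 2.66], [-2.55, 2.55]. Speed limits (rad/s): [2.57, 2.57, 3.14, 3.14, 3.14, 3.14].

### API

Orientations are given as a unit quaternion [x, y, z, w].
In Python, from workcell import env gives the robot as it stands.
- The arm moves only by the shell command python3 -m crank 'ROWS' [FORCE]. ROWS is a JSON object of lists of equal length, an entry for each row: "claw": the finger opening in mm, from 0 to 85.4; "xyz": the shift along the world's x, y, z in mm, a list of three; "twist": the turn, a rotation vector about the world's x, y, z in degrees, a list of three. In form: {"claw": [claw, ...], "xyz": [[dx, dy, dz], ...], "twist": [[wx, wy, wz], ...]}. A call has 1 to 12 rows; each row shifts and turns the commanded pose from where the row before left it; what a row does not reach is not made up. A row lasts 1/10 s, in which the tool goes at most 50 mm and 8.59 degrees, less where a joint would pass 70% of its speed; a pose out of reach is approached as far as the arm can. A call is refused whole if a number of a shift passes 50 or a number of a turn 8.59, either way. A call with a gripper value outside its range is refused whole. The fingers move at their own pace and stop on an object; FORCE is the grip in N (left out, the last holds). Time passes only in rows, so rows that do not move let the fingers close. It gives the time, the measured TCP pose, the force, the opening and the grip force at its end, in the units of the state.
- env.observe(): the state, without advancing time (a new reading comes with each control period).
- env.snapshot(name): name is "scene" or "side" or "wrist"; returns a dict with "img" (480x640x3 uint8, red, green, blue), "z_map" (480x640 float32, m along the optical axis (not along the pixel's ray), 0 where there is no reading), "fx", "fy", "cx", "cy" (pixels), "dist_coeffs" ([k1, k2, p1, p2, k3] as OpenCV has them; the pictures are not rectified), "R" (3x3) and "t" (3): a world point X has camera coordinates R X + t; the wrist camera has in their place "tool_from_camera" (4x4, takes a point from camera to tool coordinates, whose origin is the TCP and whose axes are the flange's). Camera axes: x right, y down, z forward; pixel columns grow to the right and rows downward; lengths in m; the calibration is good to about 2 mm. A picture is of the moment at which its call begins: read the wrist's pose just before it.
- env.close_job(): hands the job in; it is judged then, once.
The state is a dict: "time_s": time; "joint_pos": joint angles; "qd": joint speeds; "effort": joint torques, N m; "eef_pos": TCP position; "tcp_rot": TCP orientation; "contact_force": force on the tool from outside, world axes, zero at the start; "torque": the same for the moment, N m; "grip_width": finger opening in m; "grip_force": force on a finger pad.
Only numpy, scipy, OpenCV 4.12 (cv2) and the standard library are available. Lean on these libraries where they do the work, as an engineer would, in place of code of your own. Each camera call takes 0.05 s, during which the arm holds its last target. There are 200 camera calls.

## Working session

There is one attempt and no reset: what is moved stays moved. The work goes in short steps, Python scripts to look and compute and a shell command to move; the robot and the scene stay as the last step left them, time stands still between calls to the robot, and variables do not carry over. Pictures are saved under pics/ and viewed, at most 10 in all, crops included, and the job is handed in when it is done.

```bash
mkdir -p pics; ls; python3 - <<'E'
from workcell import env
import cv2,numpy as np,pickle
s=env.observe();print(s)
for n in ["scene","side"]:
    d=env.snapshot(n);cv2.imwrite(f"pics/{n}0.png",d["img"][:,:,::-1]);pickle.dump(d,open(f"{n}0.pkl","wb"))
    print(n,d["fx"],d["fy"],d["cx"],d["cy"],d["dist_coeffs"],d["R"],d["t"], -np.array(d["R"]).T@d["t"])
E
```

```text
pics
{'time_s': 0.0, 'joint_pos': array([-1.14489788e+00,  2.64751894e-01,  1.60536214e+00,  1.17537480e-06,
        1.27369271e+00, -3.69048910e-02]), 'qd': array([ 0.00192875,  0.00257717, -0.00055967,  0.00055896,  0.00031689,
       -0.00098732]), 'effort': array([ 1.51455817e-03, -5.15100682e+01, -3.67318618e+01, -5.92932270e-05,
        1.29709026e-02, -1.23407426e-05]), 'eef_pos': array([ 0.30107935, -0.60338739,  0.25496921]), 'tcp_rot': array([ 9.73345333e-01,  2.29341747e-01, -2.13409821e-04, -1.08627656e-03]), 'contact_force': array([-0.45757007, -0.12131156,  0.11292172]), 'torque': array([-0.00172034, -0.008403  ,  0.04688503]), 'grip_force': 0.0, 'grip_width': 0.08504370121227506}
scene 542.5653241386578 542.5653241386578 321.48385323445046 244.4505723474023 [-0.00710129  0.          0.          0.          0.        ] [[ 0.78787531 -0.61583023  0.00237085]
 [-0.27891682 -0.36026512 -0.89017664]
 [ 0.54905182  0.70068693 -0.4556094 ]] [-0.54368462  0.16516457  1.02846024] [-0.0902551  -0.99594304  0.61689079]
side 472.1044992106201 472.1044992106201 325.83495738291055 238.23518892734404 [-0.02036155  0.          0.          0.          0.        ] [[-0.99163937 -0.12875405  0.00858811]
 [-0.08301708  0.58559771 -0.80633956]
 [ 0.0987903  -0.80031101 -0.59139053]] [0.50996466 0.2379291  0.8897314 ] [0.43755638 0.63839112 0.71365074]
```

View pics/scene0.png

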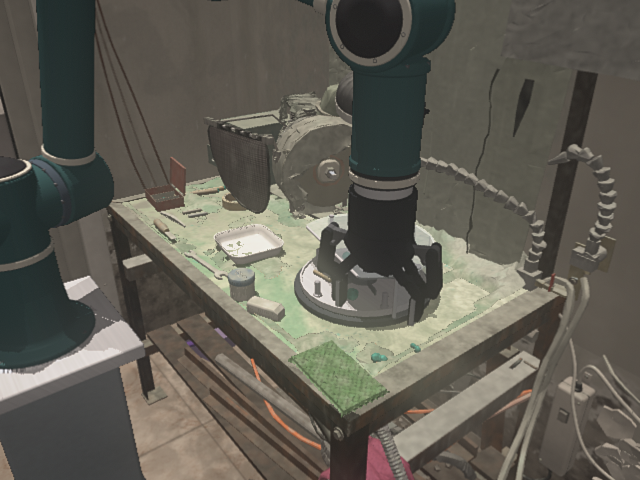

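View pics/side0.png

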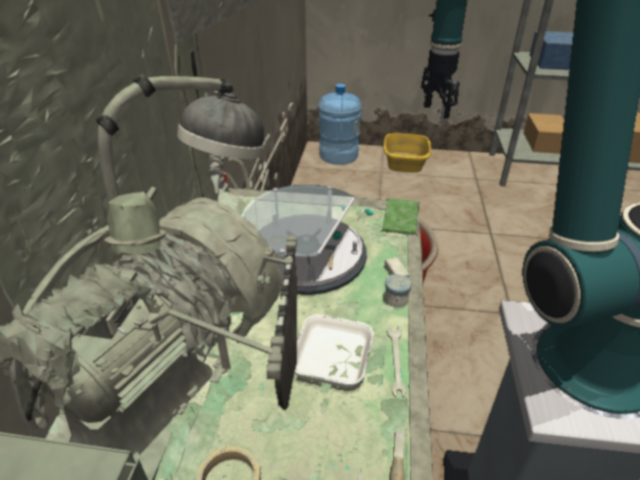

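The scene view shows the tray at (250,243), pot (241,285), wax bar (265,308) and the carousel at (370,285), partly hidden by the gripper. The side view shows the carousel at (305,245), tray (335,350), pot (398,290) and wax bar (397,268).

```bash
cat > h.py <<'E'
import cv2,numpy as np,pickle
from scipy.spatial.transform import Rotation as Ro
def K(d): return np.array([[d["fx"],0,d["cx"]],[0,d["fy"],d["cy"]],[0,0,1]])
def ext(d,st=None):
    "camera->world rotation and camera centre"
    if "R" in d: R=np.array(d["R"]);return R.T,-R.T@np.array(d["t"])
    T=np.array(d["tool_from_camera"]);R=Ro.from_quat(st["tcp_rot"]).as_matrix()
    return R@T[:3,:3],R@T[:3,3]+st["eef_pos"]
def cast(d,px,z,st=None):
    px=np.array(px,float).reshape(-1,1,2)
    n=cv2.undistortPoints(px,K(d),np.array(d["dist_coeffs"])).reshape(-1,2)
    W,c=ext(d,st); r=np.c_[n,np.ones(len(n))]@W.T
    return c+r*((z-c[2])/r[:,2])[:,None]
def proj(d,X,st=None):
    W,c=ext(d,st); R=W.T
    return cv2.projectPoints(np.array(X,float).reshape(-1,1,3),cv2.Rodrigues(R)[0],-R@c,K(d),np.array(d["dist_coeffs"]))[0].reshape(-1,2)
def cloud(d,st=None):
    v,u=np.mgrid[0:480,0:640];px=np.stack([u,v],-1).reshape(-1,1,2).astype(float)
    n=cv2.undistortPoints(px,K(d),np.array(d["dist_coeffs"])).reshape(-1,2)
    W,c=ext(d,st);z=d["z_map"].reshape(-1,1)
    P=(np.c_[n,np.ones(len(n))]*z)@W.T+c
    P[z[:,0]==0]=np.nan
    return P.reshape(480,640,3)
def load(n): return pickle.load(open(n+".pkl","rb"))
E
python3 - <<'E'
from h import *
d=load("side0");P=cloud(d)
for n,p,z in [("disc",(305,245),.024),("tray",(333,352),.003),("pot",(398,283),.052),("wax",(397,268),.026),("peg",(354,245),.05)]:
    print(n,cast(d,p,z).round(3),P[p[1],p[0]].round(3))
c=d["img"][175:305,225:425][:,:,::-1];cv2.imwrite("pics/s1.png",cv2.resize(c,None,fx=4,fy=4,interpolation=cv2.INTER_CUBIC))
E
```

```text
disc [[ 0.599 -0.26   0.024]] [ 0.579 -0.149  0.11 ]
tray [[0.495 0.041 0.003]] [ 0.496  0.035 -0.003]
pot [[ 0.377 -0.12   0.052]] [ 0.377 -0.125  0.048]
wax [[ 0.377 -0.201  0.026]] [ 0.377 -0.206  0.022]
peg [[ 0.48  -0.242  0.05 ]] [ 0.48  -0.249  0.045]
```

View pics/s1.png

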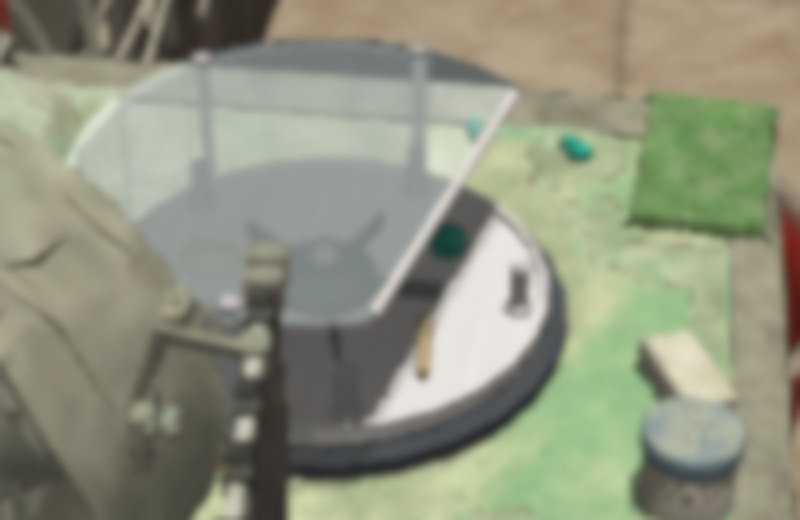

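The crop (4x, offset 225,175) shows the roof edge running from (517,92) to (378,310), the hub at about (325,250) and a peg with its foot at (517,310). A green stone lies at (450,240) and the slim burr at (425,345). A faint pale thing under the roof at (210,258) is probably the bob.

```bash
python3 - <<'E'
from h import *
d=load("side0")
f=lambda x,y:(225+x/4,175+y/4)
e=cast(d,[f(518,91),f(377,311)],.116);print("edge",e.round(3),np.linalg.norm(e[0]-e[1]))
m=e.mean(0);t=(e[1]-e[0])[:2];t/=np.linalg.norm(t)
ix=np.array([t[1],-t[0]]);ix*=np.sign(ix[0]);c=m[:2]+.08*ix
print("mid",m,"+x dir",ix,np.degrees(np.arctan2(ix[1],ix[0])),"centre",c)
for n,p,z in [("peg",(517,308),.026),("bob?",(210,258),.035),("stone",(450,240),.035),("burr",(425,345),.03),("peg2",(345,420),.026)]:
    X=cast(d,f(*p),z)[0,:2]-c;Y=np.array([ix@X,np.array([-ix[1],ix[0]])@X])
    print(n,(X+c).round(3),Y.round(3),np.hypot(*Y).round(3),np.degrees(np.arctan2(Y[1],Y[0])).round(1))
# base outline: dark side-lower edge at z=0..14
a=np.linspace(0,2*np.pi,60);
img=d["img"].copy()[:,:,::-1].copy()
E
```

```text
edge [[ 0.49  -0.345  0.116]
 [ 0.544 -0.118  0.116]] 0.23286426220492742
mid [ 0.51709485 -0.23170938  0.116     ] +x dir [ 0.97232935 -0.23361429] -13.50995371951959 centre [ 0.5948812  -0.25039852]
peg [ 0.479 -0.247] [-0.114 -0.024] 0.116 -168.2
bob? [ 0.666 -0.258] [0.071 0.009] 0.072 7.0
stone [ 0.524 -0.297] [-0.058 -0.062] 0.085 -132.9
burr [ 0.528 -0.2  ] [-0.077  0.033] 0.084 156.5
peg2 [ 0.564 -0.134] [-0.057  0.106] 0.121 118.3
```

```bash
python3 -m crank '{"claw":[85,85,85,85,60,50,40,40,40,40,40,40],"xyz":[[6,18,0],[12,37,0],[12,37,0],[12,37,0],[12,37,0],[12,37,0],[12,37,0],[12,37,0],[12,37,0],[12,37,0],[5,19,0],[0,0,0]],"twist":[[0,0,-8],[0,0,-8],[0,0,-8],[0,0,-8],[0,0,-8],[-1.87,-7.78,0],[-1.87,-7.78,0],[-1.87,-7.78,0],[-1.87,-7.78,0],[-1.87,-7.78,0],[0,0,0],[0,0,0]]}' 20
python3 - <<'E'
from workcell import env
from h import *
s=env.observe();print(s["time_s"],s["eef_pos"],Ro.from_quat(s["tcp_rot"]).as_matrix().round(3),s["joint_pos"].round(2),s["grip_width"])
for n in ["scene","side","wrist"]:
    d=env.snapshot(n);pickle.dump((d),open(f"{n}1.pkl","wb"));cv2.imwrite(f"pics/{n}1.png",d["img"][:,:,::-1])
pickle.dump(s,open("st1.pkl","wb"));print(d["tool_from_camera"],d["fx"])
a=cv2.imread("pics/wrist1.png");b=cv2.imread("pics/scene1.png")[190:430,260:580]
cv2.imwrite("pics/m1.png",np.vstack([cv2.resize(a,(400,300)),cv2.resize(b,(400,300))]))
E
```

```text
time_s: 1.3
eef_pos: [0.4189, -0.2305, 0.2535]
tcp_rot: [0.934, -0.109, 0.339, 0.039]
contact_force: [-1.2, 0.2, 0.0]
grip_width: 0.0401
grip_force: 0.0
1.3 [ 0.41889645 -0.23054523  0.25352084] [[ 0.747 -0.231  0.624]
 [-0.178 -0.973 -0.147]
 [ 0.641 -0.001 -0.768]] [-0.79 -0.5   2.43  0.57  0.68  0.67] 0.04010598408495116
[[ 4.92731256e-04 -9.61377285e-01 -2.75233488e-01  6.87219039e-02]
 [ 9.99999356e-01  7.55086581e-04 -8.47252091e-04  6.50088817e-04]
 [ 1.02235403e-03 -2.75232893e-01  9.61377038e-01 -1.17031988e-01]
 [ 0.00000000e+00  0.00000000e+00  0.00000000e+00  1.00000000e+00]] 360.0083420484147
```

View pics/m1.png

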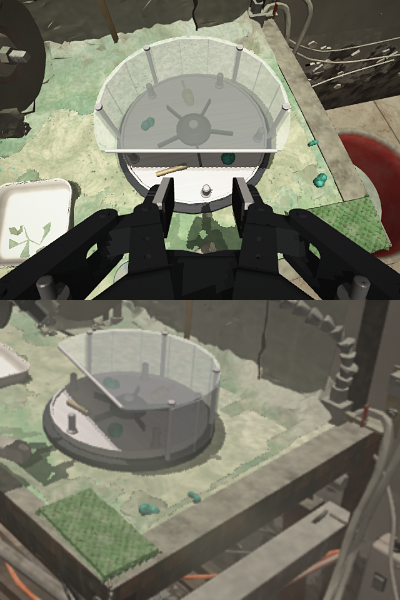

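The wrist view shows the pale bob at about (299,152) at the back, as expected. The front peg is at about (330,304) between the fingers, with the burr left of it and a stone right. I'll enlarge the carousel for pixel-accurate pegs.

```bash
python3 - <<'E'
from h import *
a=cv2.imread("pics/wrist1.png")[50:350,130:490]
cv2.imwrite("pics/w1c.png",cv2.resize(a,None,fx=2,fy=2,interpolation=cv2.INTER_CUBIC))
E
```

```text
(no output)
```

View pics/w1c.png

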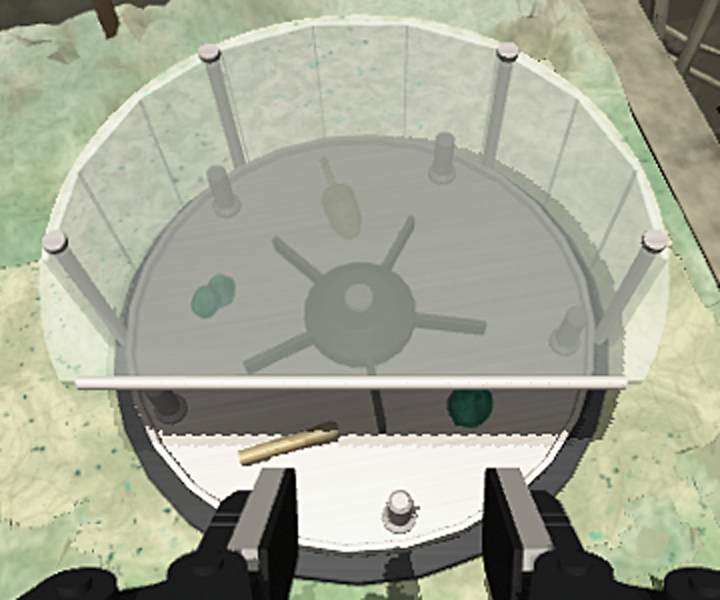

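The 2x crop (offset 130,50) shows five peg feet at (226,206), (441,175), (565,344), (171,412) and (400,518). The roof edge runs from (77,383) to (627,383). The bob is at (342,200), its pin pointing outward.

```bash
python3 - <<'E'
from h import *
from scipy.optimize import least_squares
d=load("wrist1");s=load("st1")
f=lambda L:np.array(L)/2+[130,50]
for z,L in ((.026,[(400,518),(565,344),(441,175),(226,206),(171,412)]),(.058,[(400,496),(572,313),(445,138),(215,172)])):
    X=cast(d,f(L),z,s)[:,:2]
    g=least_squares(lambda p:np.hypot(*(X-p[:2]).T)-p[2],[.6,-.25,.118]).x
    a=np.degrees(np.arctan2(X[:,1]-g[1],X[:,0]-g[0]));print("circle",g.round(4),a.round(1),X[0].round(4),"res",g and 0 if False else (np.hypot(*(X-g[:2]).T)-g[2]).round(4))
e=cast(d,f([(77,384),(627,384)]),.116,s);m=e.mean(0);v=e[0]-e[1]
print("edge",e.round(4),np.linalg.norm(v),"mid",m,"ixdir",np.degrees(np.arctan2(v[1],v[0]))-90)
b=cast(d,f([(344,215),(325,162)]),.034,s);print("bob",b.round(3))
d=load("side1");T=(d["img"].min(2)>150)&(np.mgrid[0:480,0:640][1]>280)
T[:300]=0;T[400:]=0;T[:,:280]=0;T[:,390:]=0
E
```

```text
circle [ 0.5903 -0.2537  0.1158] [ 177.8 -110.7  -38.7   33.1  105.6] [ 0.4749 -0.2494] res [-0.0004  0.0008 -0.0008  0.0006 -0.0001]
circle [ 0.5926 -0.2535  0.1144] [ 178.1 -110.9  -39.4   33.6] [ 0.4781 -0.2498] res [ 0.0001 -0.0002  0.0002 -0.0001]
edge [[ 0.5403 -0.1258  0.116 ]
 [ 0.4878 -0.3479  0.116 ]] 0.22823801385691636 mid [ 0.51402373 -0.23688127  0.116     ] ixdir -13.306096816976876
bob [[ 0.658 -0.259  0.034]
 [ 0.7   -0.256  0.034]]
```

```bash
python3 -m crank '{"claw":[40,40,40,40,40,40,40,40],"xyz":[[5,-2,-15],[8,-3,-30],[10,-3,-35],[10,-3,-35],[10,-3,-35],[7,-2,-25],[3,-1,-15],[0,0,-6]],"twist":[[0,0,0],[0,0,0],[0,0,0],[0,0,0],[0,0,0],[0,0,0],[0,0,0],[0,0,0]]}' 20
python3 - <<'E'
from workcell import env
from h import *
s=env.observe();d=env.snapshot("wrist")
cv2.imwrite("pics/w2.png",d["img"][:,:,::-1])
p=np.array([.476,-.249,.058]);R=Ro.from_quat(s["tcp_rot"]).as_matrix();print("peg top in tool",R.T@(p-s["eef_pos"]), s["joint_pos"])
E
```

```text
time_s: 2.25
eef_pos: [0.4733, -0.2524, 0.0619]
tcp_rot: [0.933, -0.111, 0.339, 0.04]
contact_force: [-0.3, -0.2, 0.3]
grip_width: 0.0397
grip_force: 0.0
peg top in tool [-0.00109092 -0.00388978  0.00412709] [-0.71708194  0.0026631   2.49727993  1.55882949  0.30193293 -0.36720554]
```

View pics/w2.png

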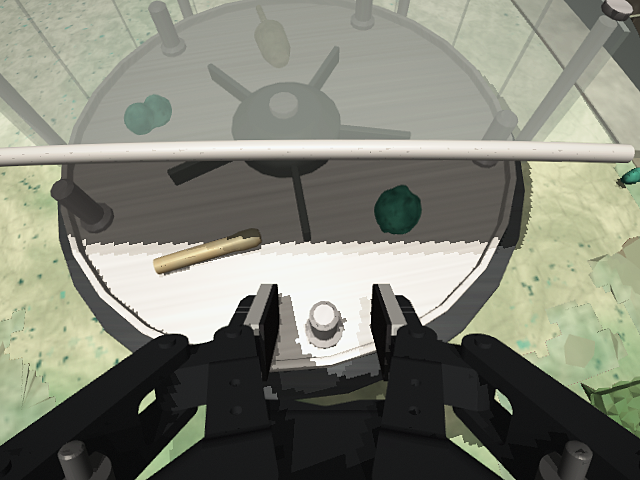

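The peg stands centred between the pads, peg top at (322,315) and pads at x = 268 and 378. I'll close on it and compute the arc rows.

```bash
cat > arc.py <<'E'
import numpy as np,sys
a,b,n=map(float,sys.argv[1:]);n=int(n)
u=(np.arange(n+1)/n);s=u-np.sin(2*np.pi*u)/(2*np.pi)*.7
t=np.radians(a+(b-a)*s);P=118*np.c_[np.cos(t),np.sin(t)]
print(np.diff(np.r_[P[:1],P.round(0)],axis=0)[1:].round(0).tolist())
E
python3 arc.py 178 208 8; python3 arc.py 136 208 14
python3 -m crank '{"claw":[8,8,8,8,8],"xyz":[[0,0,0],[0,0,0],[0,0,0],[0,0,0],[0,0,0]],"twist":[[0,0,0],[0,0,0],[0,0,0],[0,0,0],[0,0,0]]}' 20
```

```text
[[0.0, -3.0], [0.0, -5.0], [1.0, -10.0], [2.0, -13.0], [4.0, -12.0], [3.0, -9.0], [3.0, -5.0], [1.0, -2.0]]
[[-2.0, -3.0], [-3.0, -3.0], [-5.0, -6.0], [-6.0, -9.0], [-6.0, -12.0], [-6.0, -15.0], [-4.0, -18.0], [-1.0, -17.0], [1.0, -17.0], [3.0, -13.0], [3.0, -10.0], [3.0, -7.0], [2.0, -4.0], [2.0, -3.0]]
time_s: 2.8
eef_pos: [0.4736, -0.2509, 0.0648]
tcp_rot: [0.933, -0.11, 0.341, 0.04]
contact_force: [7.4, -1.0, -8.1]
grip_width: 0.0108
grip_force: 19.4
```

```bash
python3 -m crank '{"claw":[8,8,8,8,8,8,8,8,8,8],"xyz":[[0,-3,0],[0,-5,0],[1,-7,0],[1,-8,0],[2,-9,0],[3,-8,0],[3,-8,0],[3,-7,0],[1,-4,0],[0,0,0]],"twist":[[0,0,0],[0,0,0],[0,0,0],[0,0,0],[0,0,0],[0,0,0],[0,0,0],[0,0,0],[0,0,0],[0,0,0]]}' 20
python3 -c "
from workcell import env
print(env.observe()['joint_pos'].round(3))"
```

```text
time_s: 3.8
eef_pos: [0.4877, -0.3106, 0.0646]
tcp_rot: [0.933, -0.11, 0.341, 0.04]
contact_force: [1.1, 0.3, 4.9]
grip_width: 0.0108
grip_force: 21.8
[-0.808  0.086  2.403  1.475  0.359 -0.355]
```

```bash
python3 -m crank '{"claw":[36,36,36,36,36,36,36,36,36,36,36],"xyz":[[0,0,0],[0,0,2],[-2,0,18],[-3,5,25],[3,20,5],[3,30,0],[3,32,0],[3,30,0],[5,16,0],[2,5,0],[0,0,0]],"twist":[[0,0,0],[0,0,0],[0,0,0],[0,0,0],[0,0,0],[0,0,0],[0,0,0],[0,0,0],[0,0,0],[0,0,0],[0,0,0]]}' 20
python3 - <<'E'
from workcell import env
from h import *
s=env.observe();d=env.snapshot("wrist");print(s["joint_pos"].round(3),s["eef_pos"])
cv2.imwrite("pics/w3.png",d["img"][:,:,::-1])
R=Ro.from_quat(s["tcp_rot"]).as_matrix()
z=R[:,2];print("fwd dir",z)
E
```

```text
time_s: 4.9
eef_pos: [0.5004, -0.1701, 0.1134]
tcp_rot: [0.933, -0.109, 0.34, 0.04]
contact_force: [0.1, -0.2, -0.3]
grip_width: 0.0359
grip_force: 0.0
[-0.466 -0.162  2.506  0.933  0.187  0.466] [ 0.5003868  -0.17010525  0.11335497]
fwd dir [ 0.62593636 -0.14812308 -0.76567828]
```

View pics/w3.png

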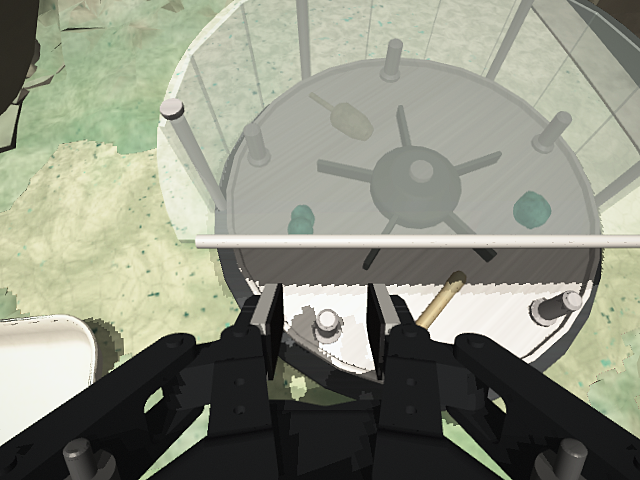

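The peg is centred laterally at (325,323). I'll descend with slightly less tilt to stay clear of the wrist singularity, then pinch.

```bash
python3 -m crank '{"claw":[36,36,36,36,36,36,8,8,8,8,8],"xyz":[[0,0,-8],[0,0,-12],[1,0,-12],[1,0,-10],[0,0,-6],[0,0,0],[0,0,0],[0,0,0],[0,0,0],[0,0,0],[0,0,0]],"twist":[[0.6,2.5,0],[0.6,2.5,0],[0,0,0],[0,0,0],[0,0,0],[0,0,0],[0,0,0],[0,0,0],[0,0,0],[0,0,0],[0,0,0]]}' 20
python3 -c "
from workcell import env
s=env.observe();print(s['joint_pos'].round(3))
import numpy as np
from scipy.spatial.transform import Rotation as Ro
z=Ro.from_quat(s['tcp_rot']).as_matrix()[:,2];g=s['eef_pos']+.006*z-[.592,-.254,0];print(z,g,np.hypot(*g[:2]),np.degrees(np.arctan2(g[1],g[0])))"
python3 arc.py 137 208 16
```

```text
time_s: 6.05
eef_pos: [0.5031, -0.1718, 0.0663]
tcp_rot: [0.947, -0.112, 0.298, 0.035]
contact_force: [-0.0, -1.0, -0.5]
grip_width: 0.011
grip_force: 19.6
[-0.451 -0.035  2.474  0.874  0.161  0.526]
[ 0.55752273 -0.13335704 -0.81938044] [-0.08558985  0.0814135   0.06139251] 0.11812611978816176 136.43252896760862
[[-2.0, -2.0], [-3.0, -3.0], [-3.0, -4.0], [-5.0, -6.0], [-5.0, -9.0], [-5.0, -12.0], [-5.0, -14.0], [-3.0, -15.0], [-1.0, -15.0], [1.0, -14.0], [2.0, -13.0], [3.0, -10.0], [3.0, -7.0], [2.0, -5.0], [1.0, -4.0], [2.0, -2.0]]
```

```bash
python3 -m crank '{"claw":[8,8,8,8,8,8,8,8,8,8,8,8],"xyz":[[-2,-2,0],[-3,-3,0],[-4,-5,0],[-5,-6,0],[-5,-9,0],[-5,-11,0],[-4,-11,0],[-3,-11,0],[-2,-11,0],[-1,-11,0],[0,-11,0],[1,-9,0]],"twist":[[0,0,0],[0,0,0],[0,0,0],[0,0,0],[0,0,0],[0,0,0],[0,0,0],[0,0,0],[0,0,0],[0,0,0],[0,0,0],[0,0,0]]}' 20
python3 -c "
from workcell import env
s=env.observe();print(s['joint_pos'].round(3))
import numpy as np
from scipy.spatial.transform import Rotation as Ro
z=Ro.from_quat(s['tcp_rot']).as_matrix()[:,2];g=s['eef_pos']+.006*z-[.592,-.254,0];print(z,g,np.hypot(*g[:2]),np.degrees(np.arctan2(g[1],g[0])))"
```

```text
time_s: 7.25
eef_pos: [0.4698, -0.2724, 0.066]
tcp_rot: [0.947, -0.112, 0.298, 0.035]
contact_force: [0.5, 2.9, 1.5]
grip_width: 0.0106
grip_force: 19.9
[-0.737  0.009  2.431  1.084  0.317  0.086]
[ 0.5571562  -0.13291068 -0.81970221] [-0.11881141 -0.01920798  0.06111445] 0.1203540470339992 -170.81657314128168
```

```bash
python3 -m crank '{"claw":[8,8,8,8,8,8,36,36,36,36,36,36],"xyz":[[2,-8,0],[3,-8,0],[3,-8,0],[3,-7,0],[2,-4,0],[0,0,0],[0,0,0],[0,0,0],[0,0,2],[-2,0,15],[-2,0,25],[0,5,5]],"twist":[[0,0,0],[0,0,0],[0,0,0],[0,0,0],[0,0,0],[0,0,0],[0,0,0],[0,0,0],[0,0,0],[0,0,0],[0,0,0],[0,0,0]]}' 20
python3 -m crank '{"claw":[36,36,36,36,36,36,36],"xyz":[[3,20,0],[4,28,0],[4,30,0],[4,30,0],[3,18,0],[0,7,0],[0,0,0]],"twist":[[0,0,0],[0,0,0],[0,0,0],[0,0,0],[0,0,0],[0,0,0],[0,0,0]]}' 20
python3 - <<'E'
from workcell import env
from h import *
s=env.observe();d=env.snapshot("wrist");print(s["joint_pos"].round(3),s["eef_pos"])
cv2.imwrite("pics/w4.png",d["img"][:,:,::-1])
pickle.dump(d,open("w4.pkl","wb"));pickle.dump(s,open("st4.pkl","wb"))
E
```

```text
time_s: 8.45
eef_pos: [0.4801, -0.3032, 0.1161]
tcp_rot: [0.947, -0.112, 0.3, 0.037]
contact_force: [1.7, 0.4, 1.3]
grip_width: 0.0363
grip_force: 0.0
time_s: 9.15
eef_pos: [0.4968, -0.1669, 0.1128]
tcp_rot: [0.948, -0.11, 0.298, 0.034]
contact_force: [0.2, -0.4, -0.2]
grip_width: 0.0362
grip_force: 0.0
[-0.448 -0.157  2.461  0.482  0.268  0.926] [ 0.49675748 -0.1669434   0.11279771]
```

View pics/w4.png

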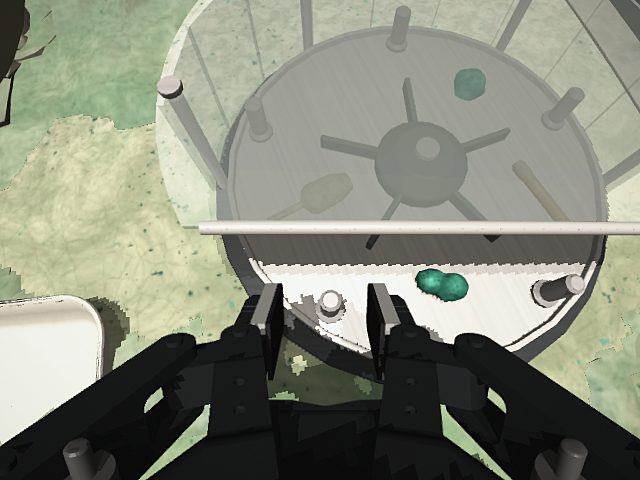

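The next peg is at (331,301), slightly right of the finger middle (324). The bob is at the left under the roof at (325,192). I'll descend and pinch.

```bash
python3 -m crank '{"claw":[36,36,36,36,36,36,8,8,8,8,8],"xyz":[[2,-2,-8],[2,-1,-12],[1,-1,-12],[1,0,-10],[0,0,-5],[0,0,0],[0,0,0],[0,0,0],[0,0,0],[0,0,0],[0,0,0]],"twist":[[0,0,0],[0,0,0],[0,0,0],[0,0,0],[0,0,0],[0,0,0],[0,0,0],[0,0,0],[0,0,0],[0,0,0],[0,0,0]]}' 20
python3 - <<'E'
from workcell import env
from h import *
s=env.observe();z=Ro.from_quat(s['tcp_rot']).as_matrix()[:,2];g=s['eef_pos']+.006*z-[.592,-.254,0];print(g,np.hypot(*g[:2]),np.degrees(np.arctan2(g[1],g[0])))
d=load("w4");s=load("st4");c=np.array([.592,-.254])
for z,L in((.058,[(332,300),(576,284),(401,15),(571,95),(252,104)]),):
  X=cast(d,L,z,s)[:,:2];print(X.round(4),np.hypot(*(X-c).T).round(4),np.degrees(np.arctan2(*(X-c).T[::-1])).round(1))
E
```

```text
time_s: 10.3
eef_pos: [0.503, -0.1727, 0.0663]
tcp_rot: [0.947, -0.112, 0.298, 0.035]
contact_force: [-1.0, -0.4, 1.0]
grip_width: 0.0106
grip_force: 19.7
[-0.08561397  0.08051224  0.06139644] 0.11752435171068183 136.75899968992303
[[ 0.5151 -0.1757]
 [ 0.4914 -0.3096]
 [ 0.7065 -0.2747]
 [ 0.6119 -0.3681]
 [ 0.6501 -0.155 ]] [0.1097 0.115  0.1164 0.1158 0.1148] [ 134.5 -151.1  -10.3  -80.1   59.6]
```

```bash
python3 -m crank '{"claw":[8,8,8,8,8,8,8,8,8,8,8,8],"xyz":[[-2,-2,0],[-3,-3,0],[-4,-5,0],[-5,-6,0],[-5,-9,0],[-5,-11,0],[-4,-11,0],[-3,-11,0],[-1,-11,0],[0,-11,0],[1,-11,0],[1,-9,0]],"twist":[[0,0,0],[0,0,0],[0,0,0],[0,0,0],[0,0,0],[0,0,0],[0,0,0],[0,0,0],[0,0,0],[0,0,0],[0,0,0],[0,0,0]]}' 20
python3 -m crank '{"claw":[8,8,8,8,8,8],"xyz":[[1,-8,0],[2,-7,0],[3,-6,0],[1,-4,0],[0,-1,0],[0,0,0]],"twist":[[0,0,0],[0,0,0],[0,0,0],[0,0,0],[0,0,0],[0,0,0]]}' 20
python3 - <<'E'
from workcell import env
from h import *
s=env.observe();z=Ro.from_quat(s['tcp_rot']).as_matrix()[:,2];g=s['eef_pos']+.006*z-[.592,-.254,0];print(g,np.hypot(*g[:2]),np.degrees(np.arctan2(g[1],g[0])))
E
```

```text
time_s: 11.5
eef_pos: [0.4719, -0.2738, 0.066]
tcp_rot: [0.947, -0.112, 0.298, 0.036]
contact_force: [-4.6, 1.1, 6.3]
grip_width: 0.0105
grip_force: 22.2
time_s: 12.1
eef_pos: [0.4798, -0.2995, 0.066]
tcp_rot: [0.947, -0.112, 0.298, 0.036]
contact_force: [-4.7, -1.6, 4.4]
grip_width: 0.0107
grip_force: 21.9
[-0.10886185 -0.04626286  0.06113174] 0.11828421218558001 -156.9760367361986
```

```bash
python3 -m crank '{"claw":[36,36,36,36,36,36,50,50,50,50,50],"xyz":[[0,0,0],[0,0,0],[0,0,2],[-2,0,15],[-3,0,25],[-5,10,25],[-8,15,25],[-8,18,20],[-6,15,10],[-2,6,0],[0,0,0]],"twist":[[0,0,0],[0,0,0],[0,0,0],[0,0,0],[0,0,0],[0,0,0],[0,0,0],[0,0,0],[0,0,0],[0,0,0],[0,0,0]]}' 20
python3 - <<'E'
from workcell import env
from h import *
s=env.observe();d=env.snapshot("wrist");print(s["joint_pos"].round(3),s["eef_pos"])
cv2.imwrite("pics/w5.png",d["img"][:,:,::-1])
pickle.dump(d,open("w5.pkl","wb"));pickle.dump(s,open("st5.pkl","wb"))
d=env.snapshot("side");pickle.dump(d,open("side5.pkl","wb"))
E
```

```text
time_s: 13.2
eef_pos: [0.4457, -0.2336, 0.1877]
tcp_rot: [0.947, -0.111, 0.298, 0.035]
contact_force: [-0.6, 1.0, -0.5]
grip_width: 0.0503
grip_force: 0.0
[-0.699 -0.324  2.42   0.517  0.548  0.728] [ 0.44565945 -0.23361918  0.18772837]
```

View pics/w5.png

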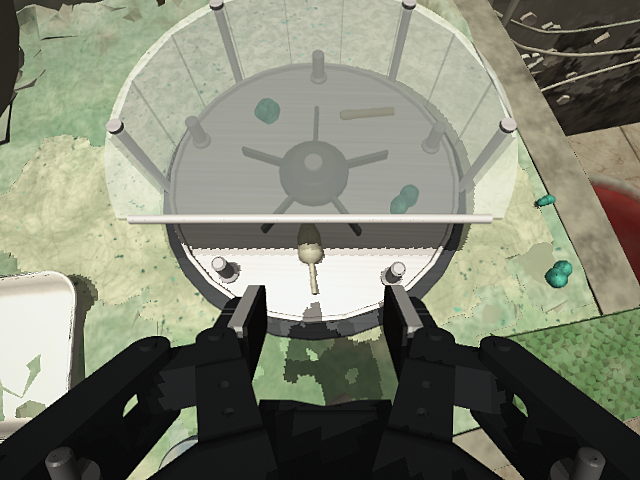

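The bob pocket is now at the front. Pegs sit symmetrically with tops at (219,264) and (398,268). The bob's felt body is at (310,245), with its pin pointing outward to (315,293), just clear of the roof edge at row 218.

```bash
python3 - <<'E'
from h import *
d=load("w5");s=load("st5");a=np.radians(-13.4);c=np.array([.592,-.254]);ix=np.array([np.cos(a),np.sin(a)]);iy=np.array([-ix[1],ix[0]])
def sh(n,px,z):
    X=cast(d,px,z,s)[:,:2];q=(X-c)@np.c_[ix,iy];print(n,X.round(4).tolist(),q.round(4).tolist())
sh("peg tops",[(219,264),(398,268)],.058)
sh("feet",[(228,276),(390,281)],.026)
sh("edge",[(129,219),(503,219)],.116)
sh("bob head,shoulder,tip",[(309,240),(311,252),(315,291)],.035)
f=d["img"].astype(int);h=cv2.cvtColor(d["img"],cv2.COLOR_RGB2HSV)
for r in range(222,298,5):
    print(r,"".join("%4d"%v for v in h[r,292:332:3,1]))
t=cast(load("side5"),[(301,378),(367,388),(373,330),(306,318)],.028);print("tray",t.round(3).tolist(),t.mean(0))
S=load("side5")["img"][300:405,270:390];cv2.imwrite("pics/tray.png",cv2.resize(S[:,:,::-1],None,fx=5,fy=5,interpolation=cv2.INTER_CUBIC))
R=Ro.from_quat(s["tcp_rot"]).as_matrix();print(R.round(3))
E
```

```text
peg tops [[0.5218, -0.169], [0.4874, -0.3011]] [[-0.088, 0.0664], [-0.0909, -0.0701]]
feet [[0.5201, -0.1675], [0.4845, -0.2996]] [[-0.09, 0.0675], [-0.094, -0.0693]]
edge [[0.5452, -0.1301], [0.4907, -0.3604]] [[-0.0742, 0.1096], [-0.0739, -0.127]]
bob head,shoulder,tip [[0.5326, -0.241], [0.5219, -0.2403], [0.4891, -0.2363]] [[-0.0608, -0.0011], [-0.0714, -0.003], [-0.1042, -0.0066]]
222   22  22  24  24  24  24  26  24  26  26  24  23  24  24
227   25  22  25  57  52  55  52  55  35  22  25  25  22  22
232   26  29  31  55  49  52  52  50  49  27  26  23  23  23
237   23  26  53  55  55  50  50  48  47  53  26  24  24  23
242   23  26  55  52  51  53  49  49  52  53  23  23  23  23
247   26  25  55  47  49  46  46  49  50  52  28  26  27  26
252   18  17  42  46  43  41  43  46  46  50  46  17  18  18
257    6   6  22  52  47  46  48  47  51  51  28   7   5   5
262    5   5   4  16  71  53  49  52  53  29   6   5   5   5
267    5   5   5   4   5   3  49  49   6   4   5   5   5   5
272    4   4   5   4   4   3  55  46  27   5   5   5   5   5
277    5   5   5   5   5   5  27  44   5   5   5   4   5   5
282    3   1   3   2   1   1  27  43  35   1   2   3   3   4
287    4   4   4   3   3   3   5  45  45   2   3   4   3   3
292    4   3   3   4   3   3   3  47  55   2   4   3   3   4
297    3   3   4   3   4   4   3   3   4   2   3   4   4   3
tray [[0.542, 0.127, 0.028], [0.426, 0.132, 0.028], [0.422, -0.003, 0.028], [0.557, -0.017, 0.028]] [0.48672812 0.05976826 0.028     ]
[[ 0.797 -0.231  0.557]
 [-0.19  -0.973 -0.132]
 [ 0.573 -0.    -0.82 ]]
```

View pics/tray.png

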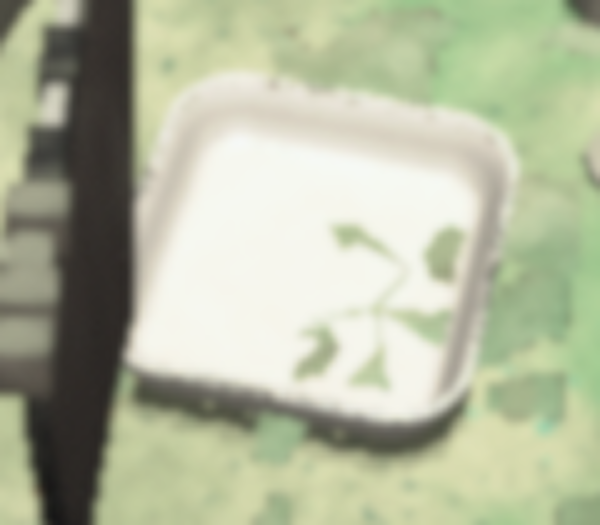

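```bash
python3 -m crank '{"claw":[38,38,38,38,38,38,38,38,38,38],"xyz":[[8,0,-15],[12,-1,-24],[14,-1,-26],[9,-1,-22],[6,0,-14],[6,0,-14],[5,0,-12],[4,0,-9],[0,0,0],[0,0,0]],"twist":[[-0.82,-3.4,0],[-0.82,-3.4,0],[0,0,0],[0,0,0],[0,0,0],[0,0,0],[0,0,0],[0,0,0],[0,0,0],[0,0,0]]}' 20
python3 - <<'E'
from workcell import env
from h import *
s=env.observe();d=env.snapshot("wrist");print(s["joint_pos"].round(3),s["eef_pos"],Ro.from_quat(s["tcp_rot"]).as_matrix()[:,2])
cv2.imwrite("pics/w6.png",d["img"][:,:,::-1])
E
```

```text
time_s: 14.3
eef_pos: [0.5076, -0.236, 0.0581]
tcp_rot: [0.93, -0.109, 0.348, 0.038]
contact_force: [0.3, -1.1, 0.5]
grip_width: 0.0385
grip_force: 0.0
[-0.63   0.052  2.469  1.767  0.266 -0.509] [ 0.50758701 -0.2360215   0.05812561] [ 0.63923737 -0.14644188 -0.75493732]
```

View pics/w6.png

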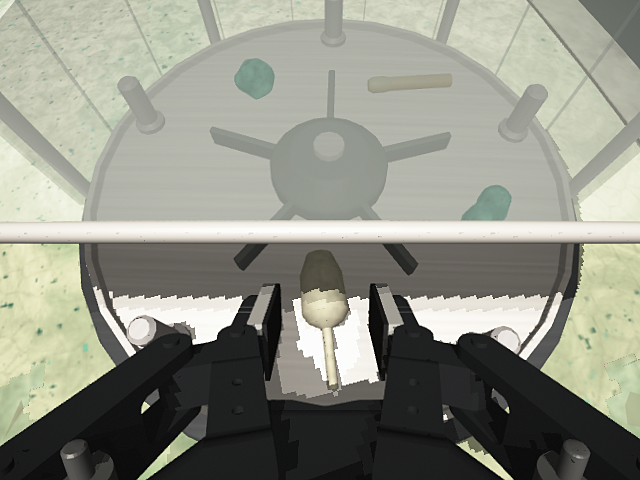

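The felt head (326,295) is centred between the pads (270 and 378), with the pin pointing outward. I'll lower 5 mm, close and lift gently.

```bash
python3 -m crank '{"claw":[38,38,12,12,12,12,12,12],"xyz":[[2,0,-3],[1,0,-2],[0,0,0],[0,0,0],[0,0,0],[0,0,0],[0,0,0],[0,0,0]],"twist":[[0,0,0],[0,0,0],[0,0,0],[0,0,0],[0,0,0],[0,0,0],[0,0,0],[0,0,0]]}' 25
```

```text
time_s: 15.15
eef_pos: [0.5112, -0.2361, 0.0548]
tcp_rot: [0.93, -0.108, 0.349, 0.039]
contact_force: [-2.8, -0.7, 3.0]
grip_width: 0.0203
grip_force: 27.8
```

```bash
python3 -m crank '{"claw":[12,12,12,12,12,12,12,12,12,12],"xyz":[[-2,0,4],[-4,1,8],[-8,2,8],[-12,3,8],[-15,4,10],[-15,4,20],[-12,3,25],[-8,2,25],[-3,1,15],[0,0,0]],"twist":[[0,0,0],[0,0,0],[0,0,0],[0,0,0],[0,0,0],[0,0,0],[0,0,0],[0,0,0],[0,0,0],[0,0,0]]}' 25
python3 - <<'E'
from workcell import env
from h import *
s=env.observe();print(s["joint_pos"].round(3))
d=load("side5")
f=lambda L:np.array(L)/5+[270,300]
t=cast(d,f([(165,75),(520,125),(465,425),(125,370)]),.028);print(t.round(3).tolist(),t.mean(0))
n=[np.linalg.norm(t[i]-t[(i+1)%4]).round(3) for i in range(4)];print(n)
d0=load("scene1");P=cloud(d0);im=d0["img"]
# white tray pts in scene by depth
for d1 in (d0,d):
    P=cloud(d1);h=cv2.cvtColor(d1["img"],cv2.COLOR_RGB2HSV)
    m=(h[...,1]<35)&(h[...,2]>150)&(P[...,0]>.38)&(P[...,0]<.6)&(P[...,1]>-.06)&(P[...,1]<.16)&(P[...,2]<.04)
    k,l,st,_=cv2.connectedComponentsWithStats(m.astype(np.uint8));j=1+st[1:,4].argmax();Q=P[l==j]
    r=cv2.minAreaRect((Q[:,:2]*1000).astype(np.float32));print(st[j],r,Q[:,2].min(),Q[:,2].max())
    g=P.reshape(-1,3);g=g[(g[:,2]>.05)&(g[:,2]<.6)&(g[:,1]>-.1)&(g[:,1]<.2)&(g[:,0]>.42)&(g[:,0]<.75)]
    for z in np.arange(.05,.45,.05):
        q=g[abs(g[:,2]-z)<.025]
        if len(q)>20: print(z.round(2),len(q),np.percentile(q[:,0],[1,50]).round(3),np.percentile(q[:,1],[1,99]).round(3))
E
```

```text
time_s: 16.15
eef_pos: [0.4329, -0.2169, 0.1805]
tcp_rot: [0.929, -0.107, 0.351, 0.04]
contact_force: [0.0, -1.2, -0.1]
grip_width: 0.0202
grip_force: 27.3
[-0.731 -0.401  2.529  0.768  0.476  0.472]
[[0.564, -0.024, 0.028], [0.421, -0.017, 0.028], [0.433, 0.127, 0.028], [0.554, 0.12, 0.028]] [0.4930236  0.05151296 0.028     ]
[np.float64(0.143), np.float64(0.144), np.float64(0.121), np.float64(0.145)]
[ 213  224   71   33 1439] ((508.1397705078125, 63.195220947265625), (193.4366912841797, 155.9188995361328), 81.8916015625) -0.002247104840483627 0.03092877044380371
0.05 171 [0.548 0.556] [0.    0.184]
0.1 1383 [0.541 0.632] [-0.006  0.195]
0.15 1500 [0.538 0.632] [-0.036  0.189]
0.2 1380 [0.561 0.636] [-0.025  0.119]
0.25 1967 [0.559 0.66 ] [-0.041  0.186]
0.3 625 [0.661 0.707] [-0.038  0.194]
0.35 45 [0.653 0.658] [-0.1   -0.074]
0.4 81 [0.656 0.677] [-0.1   -0.077]
[ 295  314   79   71 4162] ((498.34552001953125, 34.17109298706055), (177.83609008789062, 147.57948303222656), 84.97968292236328) -0.004966372493207083 0.02917357199643522
0.05 437 [0.671 0.73 ] [0.119 0.199]
0.1 822 [0.601 0.682] [0.029 0.199]
0.15 1673 [0.538 0.656] [0.03  0.199]
0.2 3728 [0.54  0.656] [0.03  0.197]
0.25 7347 [0.545 0.673] [0.014 0.196]
0.3 2144 [0.663 0.708] [-0.029  0.196]
0.35 772 [0.654 0.679] [-0.099 -0.048]
0.4 1938 [0.659 0.706] [-0.099 -0.051]
```

The guard overhangs the back of the tray at x > 0.538, and the tray centre is at about (0.495, 0.05). Leaning toward the robot there would exceed the elbow range. I'll yaw about the vertical, which keeps the bob level, while carrying it over.

```bash
python3 -m crank '{"claw":[12,12,12,12,12,12,12,12,12,12,12],"xyz":[[6,4,0],[8,10,0],[8,18,0],[8,26,0],[6,30,0],[5,34,0],[2,34,0],[2,34,0],[0,32,0],[0,25,0],[0,15,0]],"twist":[[0,0,6],[0,0,8],[0,0,8],[0,0,8],[0,0,8],[0,0,8],[0,0,8],[0,0,8],[0,0,8],[0,0,5],[0,0,0]]}' 25
python3 - <<'E'
from workcell import env
from h import *
s=env.observe();print(s["joint_pos"].round(3),Ro.from_quat(s["tcp_rot"]).as_matrix().round(3))
d=env.snapshot("wrist");e=env.snapshot("side")
cv2.imwrite("pics/w7.png",np.vstack([cv2.resize(x["img"][:,:,::-1],(400,300)) for x in (d,e)]))
pickle.dump((s,d),open("w7.pkl","wb"))
E
```

```text
time_s: 17.25
eef_pos: [0.4777, 0.0476, 0.1761]
tcp_rot: [0.803, 0.481, 0.3, -0.184]
contact_force: [0.3, 0.1, -1.2]
grip_width: 0.0204
grip_force: 27.3
[-0.417 -0.092  2.31   0.852  1.061 -0.414] [[ 0.357  0.883  0.305]
 [ 0.663 -0.469  0.584]
 [ 0.658 -0.006 -0.753]]
```

View pics/w7.png

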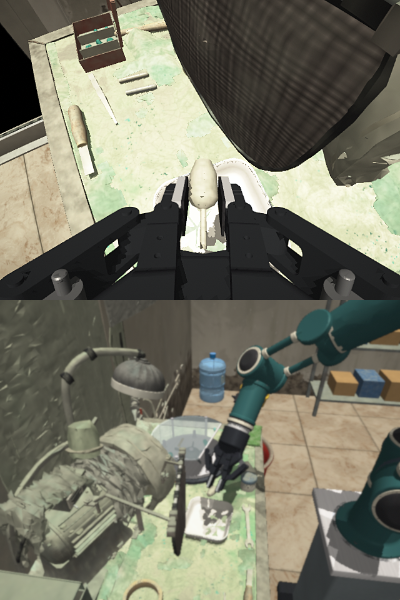

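That makes 12 pictures viewed, two over the limit of 10, so I'll rely on numbers only from here. The view shows the bob held level between the pads at about (203,190), over the tray. I'll descend.

```bash
python3 -m crank '{"claw":[12,12,12,12,12,12,12,12,12,12],"xyz":[[0,0,-10],[0,0,-20],[0,0,-25],[0,0,-25],[0,0,-22],[0,0,-14],[0,0,-8],[0,0,-5],[0,0,-2],[0,0,0]],"twist":[[0,0,0],[0,0,0],[0,0,0],[0,0,0],[0,0,0],[0,0,0],[0,0,0],[0,0,0],[0,0,0],[0,0,0]]}' 25
python3 - <<'E'
from workcell import env
from h import *
s=env.observe();d=env.snapshot("wrist");print(s["joint_pos"].round(3))
P=cloud(d,s);h=cv2.cvtColor(d["img"],cv2.COLOR_RGB2HSV)
c=s["eef_pos"];m=(abs(P[...,0]-.495)<.09)&(abs(P[...,1]-.05)<.1)&(P[...,2]<.045)
for n,q in (("white",m&(h[...,1]<20)&(h[...,2]>150)),):
    Q=P[q];print(n,len(Q),np.percentile(Q,[1,50,99],axis=0).round(3).tolist())
R=Ro.from_quat(s["tcp_rot"]).as_matrix()
Q=(P-c)@R;b=(abs(Q[...,1])<.009)&(Q[...,2]>0)&(Q[...,2]<.06)&(abs(Q[...,0])<.06)&(h[...,1]>35)
B=P[b];print("bob",len(B),np.percentile(B,[2,50,98],axis=0).round(3).tolist())
E
```

```text
time_s: 18.35
eef_pos: [0.4774, 0.0458, 0.0466]
tcp_rot: [0.804, 0.48, 0.301, -0.182]
contact_force: [0.4, -0.3, 0.9]
grip_width: 0.0202
grip_force: 27.3
[-0.421  0.163  2.376  1.035  0.869 -0.732]
white 18721 [[0.435, -0.009, 0.0], [0.524, 0.073, 0.002], [0.568, 0.121, 0.028]]
bob 4989 [[0.462, 0.025, 0.001], [0.48, 0.052, 0.031], [0.496, 0.077, 0.036]]
```

```bash
python3 -m crank '{"claw":[12,12,12,12,12],"xyz":[[0,0,-4],[0,0,-3],[0,0,-2],[0,0,-1],[0,0,0]],"twist":[[0,0,0],[0,0,0],[0,0,0],[0,0,0],[0,0,0]]}' 25
python3 -m crank '{"claw":[12,12,12],"xyz":[[0,0,-1],[0,0,-1],[0,0,0]],"twist":[[0,0,0],[0,0,0],[0,0,0]]}' 25
```

```text
time_s: 18.9
eef_pos: [0.477, 0.0462, 0.0363]
tcp_rot: [0.804, 0.48, 0.3, -0.182]
contact_force: [0.4, 0.3, -1.0]
grip_width: 0.0201
grip_force: 27.3
time_s: 19.2
eef_pos: [0.477, 0.0461, 0.0343]
tcp_rot: [0.804, 0.48, 0.3, -0.182]
contact_force: [-0.1, -0.6, 0.2]
grip_width: 0.0197
grip_force: 27.3
```

```bash
python3 -m crank '{"claw":[21,23,26,30,36,36,36,36,36,36,36,36],"xyz":[[0,0,0],[0,0,0],[0,0,0],[0,0,0],[0,0,0],[0,0,0],[0,0,5],[-2,-4,12],[-4,-8,20],[-6,-12,25],[-8,-15,25],[-4,-8,20]],"twist":[[0,0,0],[0,0,0],[0,0,0],[0,0,0],[0,0,0],[0,0,0],[0,0,0],[0,0,0],[0,0,0],[0,0,0],[0,0,0],[0,0,0]]}' 25
python3 -m crank '{"claw":[36,36,36,36],"xyz":[[0,-10,25],[0,-10,25],[0,0,10],[0,0,0]],"twist":[[0,0,0],[0,0,0],[0,0,0],[0,0,0]]}' 25
python3 - <<'E'
from workcell import env
from h import *
s=env.observe()
for n in ("wrist","side"):
    d=env.snapshot(n);P=cloud(d,s);h=cv2.cvtColor(d["img"],cv2.COLOR_RGB2HSV)
    m=(abs(P[...,0]-.49)<.06)&(abs(P[...,1]-.05)<.06)&(P[...,2]>.009)&(P[...,2]<.04)&(h[...,2]>60)
    B=P[m];print(n,len(B),np.percentile(B,[2,50,98],axis=0).round(3).tolist())
    cv2.imwrite(f"pics/end_{n}.png",d["img"][:,:,::-1])
    if n=="wrist":
        w=(abs(P[...,0]-.495)<.09)&(abs(P[...,1]-.05)<.1)&(P[...,2]<.035)&(h[...,1]<20)&(h[...,2]>150)
        print(np.percentile(P[w],[1,50,99],axis=0).round(3).tolist())
    if n=="side":
        c=np.array([.592,-.254]);q=(P[...,2]>.04)&(P[...,2]<.062)&(abs(np.hypot(P[...,0]-c[0],P[...,1]-c[1])-.116)<.012)
        k,l,st,ce=cv2.connectedComponentsWithStats(q.astype(np.uint8))
        for j in range(1,k):
            if st[j,4]>5:
                X=P[l==j].mean(0);print("peg",X.round(3),np.degrees(np.arctan2(X[1]-c[1],X[0]-c[0])).round(1))
E
```

```text
time_s: 20.4
eef_pos: [0.453, -0.0022, 0.1437]
tcp_rot: [0.804, 0.481, 0.301, -0.181]
contact_force: [1.2, -0.5, -0.8]
grip_width: 0.0358
grip_force: 0.0
time_s: 20.8
eef_pos: [0.454, -0.0217, 0.2034]
tcp_rot: [0.803, 0.481, 0.301, -0.18]
contact_force: [0.4, -0.4, -0.4]
grip_width: 0.0361
grip_force: 0.0
wrist 1725 [[0.431, -0.007, 0.009], [0.475, 0.069, 0.018], [0.546, 0.11, 0.027]]
[[0.433, -0.025, 0.0], [0.499, 0.045, 0.002], [0.568, 0.121, 0.028]]
side 358 [[0.43, -0.009, 0.009], [0.472, 0.067, 0.017], [0.496, 0.104, 0.027]]
peg [ 0.524 -0.163  0.049] 127.0
```

```bash
python3 - <<'E'
from workcell import env
from h import *
s=env.observe();c=np.array([.592,-.254]);d=env.snapshot("wrist");P=cloud(d,s);h=cv2.cvtColor(d["img"],cv2.COLOR_RGB2HSV)
m=(abs(P[...,0]-.48)<.045)&(abs(P[...,1]-.05)<.045)&(P[...,2]>.008)&(P[...,2]<.04)&(h[...,0]<32)&(h[...,2]>60)
k,l,st,ce=cv2.connectedComponentsWithStats(m.astype(np.uint8))
for j in range(1,k):
    if st[j,4]>60: B=P[l==j];print(st[j],np.percentile(B,[1,50,99],axis=0).round(3).tolist(),h[l==j].mean(0))
for e in (load("side5"),env.snapshot("side")):
    P=cloud(e);q=(P[...,2]>.04)&(P[...,2]<.062)&(abs(np.hypot(P[...,0]-c[0],P[...,1]-c[1])-.116)<.012)&(P[...,0]<.53)
    X=P[q].mean(0);print("peg",q.sum(),X.round(4),np.degrees(np.arctan2(X[1]-c[1],X[0]-c[0])).round(1))
E
```

```text
[305 253  22  65 802] [[0.466, 0.027, 0.012], [0.483, 0.058, 0.019], [0.497, 0.078, 0.023]] [ 24.819202    43.87157107 199.67456359]
[251 263  17  25 173] [[0.435, 0.072, 0.008], [0.438, 0.086, 0.015], [0.443, 0.095, 0.026]] [ 20.5433526   32.50289017 195.90751445]
peg 71 [ 0.5081 -0.2196  0.0504] 157.7
peg 45 [ 0.5223 -0.1662  0.0495] 128.4
```

```bash
python3 - <<'E'
from workcell import env
from h import *
c=np.array([.592,-.254])
for e in (load("side5"),env.snapshot("side"),env.snapshot("scene")):
  P=cloud(e);q=(P[...,2]>.035)&(P[...,2]<.062)&(abs(np.hypot(P[...,0]-c[0],P[...,1]-c[1])-.116)<.014)&(P[...,0]<.54)
  for r in (P[...,1]>-.19,P[...,1]<-.27):
    X=P[q&r].mean(0);print((q&r).sum(),X.round(4),np.degrees(np.arctan2(X[1]-c[1],X[0]-c[0])).round(1)%360)
E
```

```text
51 [ 0.5231 -0.163   0.0479] 127.1
39 [ 0.4873 -0.2968  0.0476] 202.2
54 [ 0.5233 -0.163   0.0471] 127.1
1 [ 0.4826 -0.3051  0.0517] 205.0
53 [ 0.522  -0.1709  0.0472] 130.1
69 [ 0.4859 -0.3048  0.0474] 205.6
```

The carousel hasn't moved since it was centred: the peg reads 127.1° both before and after. The bob is on the tray floor at (0.482, 0.053), about 13 mm from the tray centre. I'll hand in.

```bash
python3 -c "
from workcell import env
print(env.close_job())"
```

```text
the job is handed in; nothing more can be done
None
```

Handed in at about 21 s, with no verdict returned: the bob's pocket was turned to the opening and left centred there, and the bob measures as lying on the tray floor about 13 mm from its centre; I viewed 12 pictures, two over the limit of 10.

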